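# Plug the handle into the revolving cake stand

## Robot

A 6-joint arm with a two-finger parallel gripper is mounted at the origin on the work surface. World frame = base frame: x ahead of the robot, y to its left, z up, the work surface at z = 0. Lengths are in m, angles in rad, forces in N, time in s.
With the tool pointing down it reaches from about 0.35 to 0.95 m from the base axis. Payload 17.4 kg.
Tool frame: the origin (TCP) lies between the finger pads; the fingertips stand arm.tips_ahead ahead of it and the grasp point (between the pads) lies 3 mm ahead of it (arm.tips_ahead is the distance from the TCP to the fingertips, in m); z points along the fingers, x is the direction in which the jaws open and shut, and the axes are right-handed (so a half turn about z gives the same grasp; the last joint's range is limited). The gripper opens to 93 mm and grips with 3 to 60 N. Pads are 15 mm wide; open, the fingers measure 128 mm over their backs; the gripper's body (75 mm by 188 mm) begins 65 mm behind the grasp point.
Start: joints at [-1.279, 0.116, 1.442, -0, 1.584, -0.038], TCP at [0.219, -0.639, 0.241] pointing down, gripper open.
Joint ranges: [-2.83, 2.83], [-0.83, 2.19], [0.07, 2.5], [-1.14, 4.28], [0.01, 3], [-2.97, 2.97]. Speed limits (rad/s): [1.89, 1.89, 2.22, 3.14, 3.14, 3.14].

## Interface

Orientations are given as a unit quaternion [x, y, z, w].
In Python, from bench import arm, cams gives the robot as it stands.
- The arm moves only by the shell command python3 -m creep 'ROWS' [FORCE]. ROWS is JSON, a list that holds one entry, the list of rows, each a list of 5 numbers: the closure, from 0 (fully open) to 1 (shut), then the shift along the world's x, y, z in m, then the turn about the world's z in degrees. A call has 1 to 20 rows; each row is the pose to reach, as a shift and turn from the pose commanded when the call began; what a row does not reach only later rows make up. A row lasts 1/8 s, in which the tool goes at most 62.5 mm and 10.7 degrees, less where a joint would pass 70% of its speed; a pose out of reach is approached as far as the arm can. A call with a gripper value outside its range is refused whole. The fingers move at their own pace and stop on an object; FORCE is the grip in N (left out, the last holds). Time passes only in rows, so rows that repeat a pose let the fingers close. It gives the time, the measured TCP pose, the force and the opening at its end, in the units of the state.
- arm.get_obs(): the state, without advancing time (a new reading comes with each control period).
- cams.grab_frame(name): name is "side" or "top"; returns the picture (384x512x3 uint8, red, green, blue); there is no depth.
- cams.camera_params(name): a dict with "fx", "fy", "cx", "cy" (pixels), "rvec" (rotation vector, rad) and "tvec" (3), from world to camera coordinates, as OpenCV has them. Camera axes: x right, y down, z forward; pixel columns grow to the right and rows downward; lengths in m; the calibration is good to about 2 mm. A picture is of the moment at which its call begins. camera_params takes no time and is no camera call.
- arm.hand_in(): hands the job in, once; it reports no verdict.
The state is a dict: "clock": time; "joints": joint angles; "dq": joint speeds; "tau": joint torques, N m; "tool_pos": TCP position; "ee_rot": TCP orientation; "ft_force": force on the tool from outside, world axes, zero at the start; "moment": the same for the moment, N m; "opening": finger opening in m.
Only numpy, scipy, OpenCV 4.12 (cv2) and the standard library are available. Lean on these libraries where they do the work, as an engineer would, in place of code of your own. Each camera call takes 0.05 s, during which the arm holds its last target. There are 200 camera calls.

## Task

Finish putting the revolving cake stand together: take the handle that leans in the blue beaker, pass its square tang down through the hole of the loose top plate and into the square socket of the column underneath, until its foot sits flush on the plate and the handle stands upright on its own. The plate was only laid down roughly and the column may stand turned any way, so bring the plate's hole into line with the socket and turn the handle until you feel the tang drop in, gently, for a hard jab chips the plate. Leave the stand about where it is and the beaker standing in its place, and do not disturb the sugar bowl, the syrup bottle or the mug.

Things in the scene. Friction and masses are not known exactly. Their poses are not given: they have to be found in the camera images.
- stand: Lower part of the revolving cake stand, loose but heavy (1.9 kg): round white marble tier, 240 mm across, its top 14 mm above the table; in its middle an upright round brass column, 26 mm thick, ending 122 mm above the table in a flat collar 48 mm across that carries the top plate. Origin on the marble's underside, on the column's axis; z up.
- socket (a point): Centre of the socket's mouth in the column's flat top, 122 mm above the table: a square hole, 13.5 mm wide, 34 mm deep, its edge chamfered by 2 mm. The column revolves stiffly on the marble (0.3 N m) and may stand at any angle, so which way the square lies is not known from this reading; the plate hides most of it.
- plate: Top plate: round white stoneware with a gold rim, 192 mm across, 0.4 kg, loose on the column's collar, 3.5 to 6 mm off centre at first. Flat middle 8 mm thick (upper face 130 mm above the table), rim 8 mm higher. A round 18.5 mm hole goes straight through its centre. It slides on the collar when pushed sideways with 3 to 7 N. Origin on its underside, in the hole's middle; z up.
- handle: Handle, a straight rod of 0.15 kg, 166 mm long: steel tang, brass foot flange (32 mm across, 4 mm thick), brass shaft (14 mm), wooden knob. Origin in the middle of the flange's underside, where the tang begins; z runs to the knob, x and y across the tang's flats. It starts leaning in the beaker, some 27 degrees from upright, any way round. Plugged in, its origin is 8 mm above the socket.
- tang_end (a point): End of the handle's square steel tang, 24 mm below the handle's origin along its axis. The tang is 12 mm by 12 mm and 24 mm long; its last 1.5 mm taper to 9.5 mm. Plugged in, it reaches 16 mm into the socket; turned the wrong way (by over 8 degrees or so) it stops or jams 2 to 11 mm below the column's top, and turning it to and fro frees it.
- knob_mid (a point): Middle of the handle's dark wooden knob, on the axis, 126 mm above the handle's origin, 150 mm from the tang's end; at the start about 140 mm above the table, beyond the beaker's rim. The knob is a cylinder 22 mm across and 32 mm long.
- beaker: Blue glazed stoneware beaker, 74 mm across outside, 60 mm inside, 100 mm high, floor 6 mm thick, 0.5 kg, loose, standing on the table to the left or right of the stand. Origin on its underside in the middle; z up. To come free of it the handle must be drawn about 115 mm along its own axis.
- sugar_bowl: White bowl, 104 mm across, 55 mm high, loose. Origin on its underside; z up. A bystander.
- syrup: Orange plastic bottle with blue cap, 44 mm across, 120 mm high, loose. Origin on its underside; z up. A bystander.
- mug: Yellow mug, 76 mm across, 85 mm high, loose. Origin on its underside; z up. A bystander.
There are look-alikes about, which are no part of the job. What is shaped like the handle but green or turquoise is not meant. Leave any green look-alike of the stand alone.

How it is judged:
By the outcome, as a careful person would: the job done as asked, in the order asked, and still so for the second after the job is handed in, with the robot touching nothing.
It also fails if it takes over 64 s, if anything falls off the work surface, if the arm or the gripper's body presses on something with over 40 N, if the wrist force passes 120 N, or if a joint passes its speed limit or range.

## Working session

There is one attempt and no reset: what is moved stays moved. The work goes in short steps, Python scripts to look and compute and a shell command to move; the robot and the scene stay as the last step left them, time stands still between calls to the robot, and variables do not carry over. Pictures are saved under pics/ and viewed, about 8 in all and at most 12, crops included, and the job is handed in when it is done.

```bash
mkdir -p pics; ls; cat > h.py <<'E'
import numpy as np,cv2
from bench import arm,cams
def par(n):
    p=cams.camera_params(n);K=np.array([[p['fx'],0,p['cx']],[0,p['fy'],p['cy']],[0,0,1.]])
    return K,cv2.Rodrigues(np.array(p['rvec'],float))[0],np.array(p['tvec'],float).reshape(3)
def proj(n,X):
    K,R,t=par(n);q=(np.atleast_2d(X)@R.T+t)@K.T;return q[:,:2]/q[:,2:]
def ray(n,uv):
    K,R,t=par(n);return -R.T@t,R.T@np.linalg.inv(K)@np.array([*uv,1.])
def onz(n,uv,z):
    c,d=ray(n,uv);return c+d*(z-c[2])/d[2]
def tri(a,b):
    (c,d),(e,f)=ray('side',a),ray('top',b);d=d/np.linalg.norm(d);f=f/np.linalg.norm(f)
    s=np.linalg.lstsq(np.c_[d,-f],e-c,rcond=None)[0];p,q=c+s[0]*d,e+s[1]*f
    return (p+q)/2,np.linalg.norm(p-q)
def grab(n,f):
    im=cv2.cvtColor(cams.grab_frame(n),cv2.COLOR_RGB2BGR);cv2.imwrite(f'pics/{f}.png',im);return im
E
python3 - <<'E'
from h import *
a=grab('side','s0');b=grab('top','t0')
cv2.imwrite('pics/both0.png',cv2.resize(np.vstack([a,b]),None,fx=.78,fy=.78) if 0 else np.vstack([a,b])[:,:])
for n in('side','top'):
    K,R,t=par(n);print(n,K[0,0],-R.T@t,R[2])
print(arm.get_obs(),arm.tips_ahead)
E
```

```text
pics
side 404.95509870986206 [0.33458785 0.72487176 0.71438704] [ 0.19402737 -0.74512256 -0.63807973]
top 490.35055669834435 [0.32490384 0.01408484 1.5471499 ] [ 0.13633947  0.01438714 -0.9905577 ]
{'clock': 0.1, 'joints': array([-1.27881131e+00,  1.16414113e-01,  1.44217618e+00,  8.37833799e-06,
        1.58401062e+00, -3.77664429e-02]), 'dq': array([ 0.0001519 , -0.00115136, -0.00118776, -0.00147382,  0.00071004,
        0.00076979]), 'tau': array([ 4.70002451e-04, -7.22896028e+01, -6.23870444e+01,  7.82165746e-02,
        2.27175525e-02, -9.04900730e-05]), 'tool_pos': array([ 0.21853987, -0.6384758 ,  0.24000895]), 'ee_rot': array([ 8.13574722e-01, -5.81460159e-01, -3.96224720e-04, -3.11722366e-04]), 'ft_force': array([0.05729917, 0.22048797, 0.65382119]), 'moment': array([-0.05510617, -0.0212713 , -0.01994172]), 'opening': 0.09284936258675645} 0.022
```

View pics/s0.png

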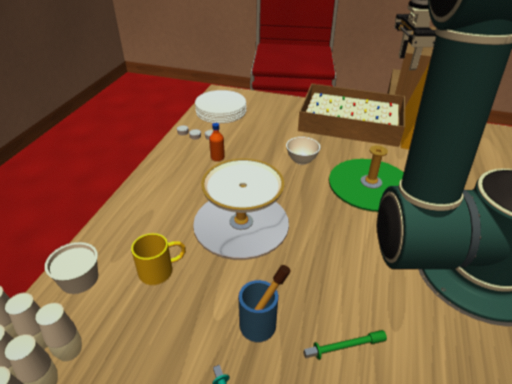

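View pics/t0.png

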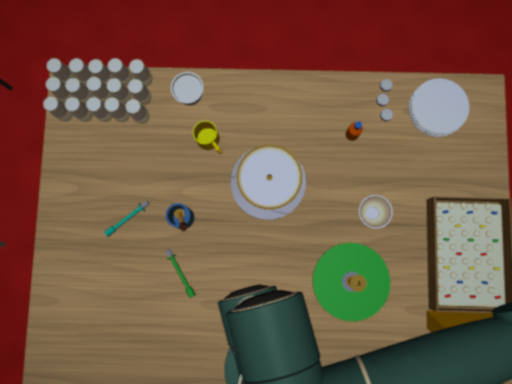

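Side view: the handle with the brown knob is in the blue beaker, knob at about (282,272). Top view: the beaker is at about (180,216). Candidates for the handle:
- brown/brass rod in the beaker, side (270,288): chosen
- green rod, side (345,345)
- turquoise rod, side (220,375)

For the stand, I choose the white one at (241,190) over the green disc at (372,180).

```bash
python3 - <<'E'
from h import *
a=cv2.imread('pics/s0.png');b=cv2.imread('pics/t0.png')
c1=cv2.resize(a[255:345,225:305],None,fx=5,fy=5,interpolation=cv2.INTER_CUBIC)
c2=cv2.resize(b[190:240,155:205],None,fx=8,fy=8,interpolation=cv2.INTER_CUBIC)
c1=c1[:450];o=np.zeros((450,800,3),np.uint8);o[:450,:400]=c1;o[:400,400:]=c2;cv2.imwrite('pics/c0.png',o)
def cents(im,lo,hi,box,nm):
    h=cv2.cvtColor(im,cv2.COLOR_BGR2HSV);m=cv2.inRange(h,lo,hi);z=np.zeros_like(m);x0,y0,x1,y1=box;z[y0:y1,x0:x1]=m[y0:y1,x0:x1]
    n,l,s,c=cv2.connectedComponentsWithStats(z)
    for i in range(1,n):
        if s[i,4]>4:print(nm,s[i],c[i])
    return z
# plate hole
cents(b,(5,40,20),(30,255,170),(258,165,282,190),'hole top')
cents(a,(5,40,20),(30,255,190),(230,175,256,195),'hole side')
# plate white outline in top: ellipse of gold rim+plate
h=cv2.cvtColor(b,cv2.COLOR_BGR2HSV)
for (u,v) in[(240,177),(236,177),(245,177),(268,205),(268,215)]:print((u,v),h[v,u],b[v,u])
cents(a,(0,80,20),(16,255,120),(262,258,298,312),'knob side')
cents(b,(0,80,10),(16,255,120),(165,200,197,235),'knob top')
m=cents(b,(100,60,30),(125,255,255),(160,195,200,235),'beaker top')
E
```

```text
hole top [267 175   5   5  21] [269. 177.]
hole side [239 183   8   5  27] [242.44444444 184.92592593]
(240, 177) [ 21  30 169] [149 163 169]
(236, 177) [ 17  52 132] [105 120 132]
(245, 177) [110  36 198] [198 179 170]
(268, 205) [ 30   6 170] [166 170 170]
(268, 215) [115  33 168] [168 150 146]
knob side [273 265  18  20 218] [281.22018349 274.18348624]
knob side [262 305   4   4   5] [263.6 306.2]
knob top [180 221   8  11  55] [183.12727273 226.45454545]
beaker top [166 203  27  25 367] [178.44959128 215.13623978]
```

View pics/c0.png

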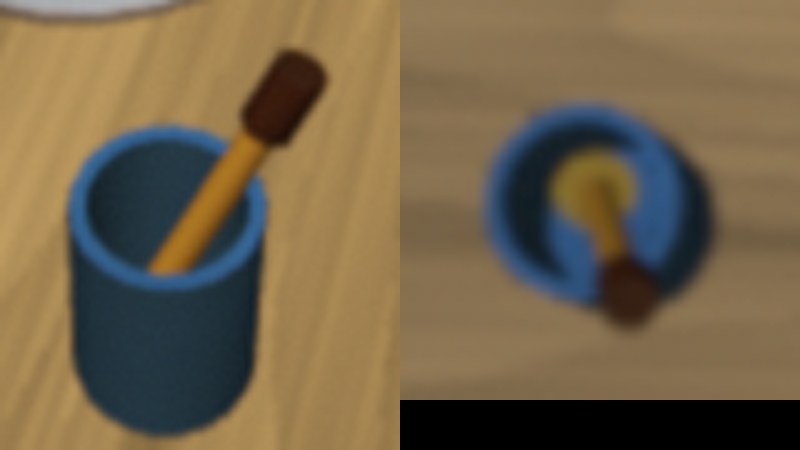

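The crop confirms the choice: brown knob and brass shaft in the blue beaker. The knob's middle is at about side (282,274.6) and top (183.5,226.3), and the flange is at about top (179.2,213.5). Next I measure all of these together with the plate and marble outlines.

```bash
python3 - <<'E'
from h import *
a=cv2.imread('pics/s0.png');b=cv2.imread('pics/t0.png')
K,e=tri((282,274.6),(183.5,226.3));print('knob',K,e)
print('beaker rim top',onz('top',(177.9,215.4),.1),'side',onz('side',(258.4,296.6),.1))
for z in(.02,.03,.04):print('flange',z,onz('top',(179.2,213.5),z))
print('hole',onz('top',(269,177),.13),onz('side',(242.4,184.9),.13),tri((242.4,184.9),(269,177)))
h=cv2.cvtColor(b,cv2.COLOR_BGR2HSV)
# radial edge search around a centre: wood->grey (marble), last strong saturation drop going inward
def circ(n,im,c3,r,z,lo,hi):
    g=cv2.GaussianBlur(cv2.cvtColor(im,cv2.COLOR_BGR2HSV)[...,1].astype(np.float32),(3,3),0)
    pts=[]
    for t in np.radians(np.arange(0,360,4)):
        rr=np.arange(r-.012,r+.012,.0005);P=np.c_[c3[0]+rr*np.cos(t),c3[1]+rr*np.sin(t),0*rr+z]
        q=proj(n,P).astype(np.float32);v=cv2.remap(g,q[:,:1],q[:,1:],cv2.INTER_LINEAR)[:,0]
        d=np.gradient(v);i=d.argmax() if lo else d.argmin()
        if abs(d[i])>1.0 and 0<i<len(d)-1:pts.append((*P[i,:2],np.degrees(t)))
    p=np.array(pts)
    for _ in range(4):
        A=np.c_[2*p[:,:2],np.ones(len(p))];s=np.linalg.lstsq(A,(p[:,:2]**2).sum(1),rcond=None)[0]
        R=np.sqrt(s[2]+s[0]**2+s[1]**2);res=np.hypot(*(p[:,:2]-s[:2]).T)-R
        p=p[abs(res)<max(.0015,1.5*res.std())]
    return s[:2],R,len(p),res.std()
H=onz('top',(269,177),.13)
for n,im in(('top',b),('side',a)):
    hc=onz(n,(269,177) if n=='top' else (242.4,184.9),.13)
    c=hc
    for _ in range(3):
        m=circ(n,im,c,.12,.014,True,0);c=m[0]
    print(n,'marble',m)
    c=hc
    for _ in range(3):
        m=circ(n,im,c,.096,.138,n!='x',0);c=m[0]
    print(n,'plate',m,'hole',hc)
E
```

```text
knob [0.41462326 0.25718801 0.1400389 ] 0.00037043805964859233
beaker rim top [0.4488603  0.28226857 0.1       ] side [0.45010995 0.28664101 0.1       ]
flange 0.02 [0.46177618 0.2933118  0.02      ]
flange 0.03 [0.46087992 0.29148338 0.03      ]
flange 0.04 [0.45998366 0.28965496 0.04      ]
hole [0.56571012 0.01495082 0.13      ] [0.56642018 0.01579641 0.13      ] (array([0.56623869, 0.01502747, 0.12935972]), np.float64(0.0008415917555123877))
top marble (array([0.56650448, 0.01876939]), np.float64(0.11816808102555498), 47, np.float64(0.0013998679375649167))
top plate (array([0.56665936, 0.01480929]), np.float64(0.08789867626758581), 70, np.float64(0.0007096603634610351)) hole [0.56571012 0.01495082 0.13      ]
side marble (array([0.57065812, 0.0189685 ]), np.float64(0.1201402363906429), 60, np.float64(0.0006699779048786537))
side plate (array([0.56656094, 0.01359462]), np.float64(0.08926294631917507), 84, np.float64(0.0007135922987788545)) hole [0.56642018 0.01579641 0.13      ]
```

The knob is at (0.4146, 0.2572, 0.140), which matches the expected height of 140 mm. The lean measured in the plan is 58 mm over the 126 mm from flange to knob, or 27°. It points towards (-0.805, -0.593), so the jaws close along -53.6°, a turn of +17.5°. I approach high over the stand.

```bash
python3 -m creep '[[[0,0,0,0.06,2],[0,0.03,0.03,0.11,4],[0,0.08,0.08,0.12,6],[0,0.12,0.13,0.12,8],[0,0.16,0.18,0.12,10],[0,0.2,0.22,0.12,12],[0,0.24,0.27,0.12,14],[0,0.26,0.32,0.12,16],[0,0.28,0.38,0.12,17.5],[0,0.3,0.44,0.12,17.5],[0,0.31,0.5,0.12,17.5],[0,0.32,0.56,0.12,17.5],[0,0.31,0.62,0.12,17.5],[0,0.3,0.67,0.12,17.5],[0,0.28,0.72,0.12,17.5],[0,0.26,0.77,0.12,17.5],[0,0.24,0.82,0.12,17.5],[0,0.22,0.86,0.11,17.5],[0,0.196,0.896,0.08,17.5],[0,0.196,0.896,0.03,17.5]]]'
```

```text
clock: 2.6
tool_pos: [0.4135, 0.2595, 0.2708]
ee_rot: [0.893, -0.449, 0.001, -0.001]
ft_force: [0.7, 0.4, 0.2]
opening: 0.0931
```

```bash
python3 -m creep '[[[0,0,0,-0.05,0],[0,0,0,-0.09,0],[0,0,0,-0.11,0],[0,0,0,-0.127,0],[0.4,0,0,-0.127,0],[0.7,0,0,-0.127,0],[1,0,0,-0.127,0],[1,0,0,-0.127,0],[1,0,0,-0.127,0],[1,0,0,-0.127,0]]]' 15
python3 - <<'E'
from h import *
a=grab('side','s1');b=grab('top','t1')
o=np.zeros((560,800,3),np.uint8);o[:,:400]=cv2.resize(a[225:365,210:310],None,fx=4,fy=4);o[:400,400:]=cv2.resize(b[180:260,140:220],None,fx=5,fy=5);cv2.imwrite('pics/c1.png',o)
E
```

```text
clock: 3.85
tool_pos: [0.4146, 0.2574, 0.1437]
ee_rot: [0.893, -0.451, 0.0, -0.0]
ft_force: [0.7, -0.4, -0.4]
opening: 0.0374
```

View pics/c1.png

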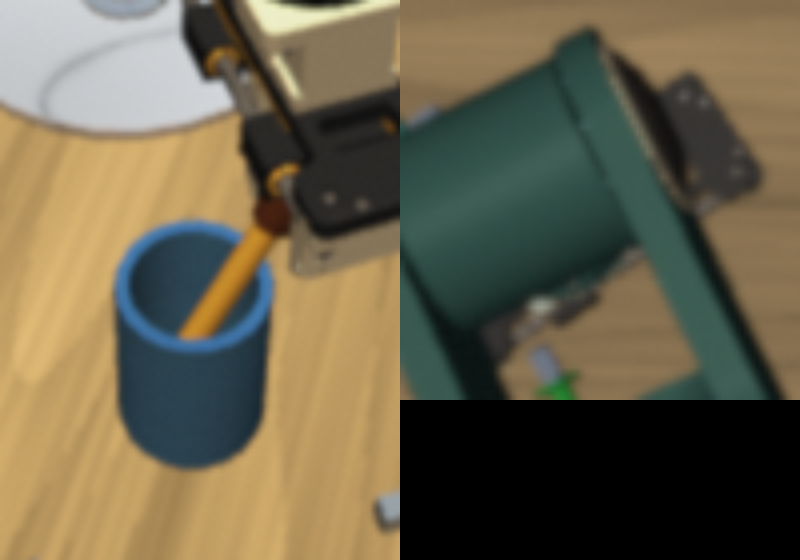

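The knob's lower end shows at the fingertips. The fingers are still closing (opening 37 mm), so I finish closing and check.

```bash
python3 -m creep '[[[1,0,0,0,0],[1,0,0,0,0],[1,0,0,0,0],[1,0,0,0,0],[1,0,0,0,0]]]' 20; python3 -m creep '[[[1,-0.004,-0.003,0.009,0],[1,-0.008,-0.006,0.0195,0]]]'
```

```text
clock: 4.58
tool_pos: [0.4146, 0.2574, 0.1437]
ee_rot: [0.893, -0.451, 0.0, -0.0]
ft_force: [-0.1, 1.5, -0.0]
opening: 0.0215
clock: 4.82
tool_pos: [0.4063, 0.2511, 0.1639]
ee_rot: [0.893, -0.451, 0.0, 0.0]
ft_force: [1.1, 0.8, -2.4]
opening: 0.0215
```

```bash
python3 -m creep '[[[1,-0.008,-0.006,0.0195,0],[1,-0.016,-0.012,0.039,0],[1,-0.024,-0.018,0.0585,0],[1,-0.032,-0.0236,0.078,0],[1,-0.041,-0.030,0.1,0],[1,-0.041,-0.03,0.13,0],[1,-0.041,-0.03,0.17,0],[1,-0.041,-0.03,0.17,0]]]'
python3 - <<'E'
from h import *
a=grab('side','s2')
cv2.imwrite('pics/c2.png',cv2.resize(a[140:340,200:400],None,fx=3,fy=3))
E
```

```text
clock: 5.82
tool_pos: [0.3656, 0.2213, 0.3367]
ee_rot: [0.893, -0.451, 0.001, -0.002]
ft_force: [0.3, 0.8, -1.7]
opening: 0.022
```

View pics/c2.png

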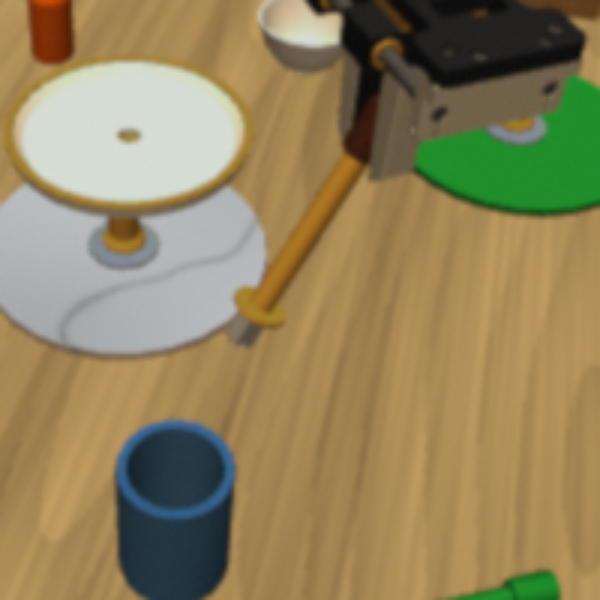

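The handle is out of the beaker, which stands in place, and it is still tilted in the pads (flange near side (286,242)). I loosen the grip so the handle swings to hang upright, and track the tilt from the side view.

```bash
cat >> h.py <<'E'
def tilt(im,o,show=True):
    from scipy.spatial.transform import Rotation as Ro
    R=Ro.from_quat(o['ee_rot']).as_matrix();n=R[:,0];n=np.array([n[0],n[1],0]);n/=np.linalg.norm(n)
    g=np.array(o['tool_pos'])+.003*R[:,2]
    l=np.cross(n,[0,0,1.]);  # horizontal in pad plane
    h=cv2.cvtColor(im,cv2.COLOR_BGR2HSV);m=cv2.inRange(h,(10,165,90),(24,255,255))
    P=[]
    for v,u in zip(*np.nonzero(m)):
        c,d=ray('side',(u,v));p=c+d*(((g-c)@n)/(d@n))-g
        P.append((p@l,p[2],u,v))
    P=np.array(P);k=(np.hypot(P[:,0],P[:,1])<.135)&(P[:,1]<-.022);P=P[k]
    rr=np.hypot(P[:,0],P[:,1]);
    s=P[rr<.115]
    f=np.polyfit(s[:,1],s[:,0],1)
    for _ in range(3):
        r=s[:,0]-np.polyval(f,s[:,1]);s=s[abs(r)<2*r.std()+1e-6];f=np.polyfit(s[:,1],s[:,0],1)
    fl=P[rr>rr.max()-.012].mean(0)
    print('l',l.round(3),'tilt deg',np.degrees(np.arctan(f[0])).round(2),'line at grasp',f[1].round(4),'n',len(s),'far',rr.max().round(4),'flange',fl.round(4))
    return m
E
python3 - <<'E'
from h import *
tilt(cv2.imread('pics/s2.png'),arm.get_obs())
E
python3 -m creep '[[[1,0,0,0,0],[1,0,0,0,0],[1,0,0,0,0]]]' 6
python3 - <<'E'
from h import *
tilt(grab('side','s3'),arm.get_obs())
E
```

```text
clock: 6.25
tool_pos: [0.3655, 0.2213, 0.3326]
ee_rot: [0.893, -0.451, -0.0, 0.0]
ft_force: [0.2, 0.6, -1.1]
opening: 0.0216Traceback (most recent call last):
  File "<stdin>", line 2, in <module>
  File "h.py", line 26, in tilt
    c,d=ray('side',(u,v));p=c+d*(((g-c)@n)/(d@n))-g
        ~~~^^^^^^^^^^^^^^
  File "h.py", line 9, in ray
    K,R,t=par(n);return -R.T@t,R.T@np.linalg.inv(K)@np.array([*uv,1.])
          ~~~^^^
  File "h.py", line 4, in par
    p=cams.camera_params(n);K=np.array([[p['fx'],0,p['cx']],[0,p['fy'],p['cy']],[0,0,1.]])
ValueError: time passes only in moves, steps and waits
Traceback (most recent call last):
  File "h.py", line 26, in tilt
    c,d=ray('side',(u,v));p=c+d*(((g-c)@n)/(d@n))-g
        ~~~^^^^^^^^^^^^^^
  File "h.py", line 9, in ray
    K,R,t=par(n);return -R.T@t,R.T@np.linalg.inv(K)@np.array([*uv,1.])
          ~~~^^^
  File "h.py", line 4, in par
    p=cams.camera_params(n);K=np.array([[p['fx'],0,p['cx']],[0,p['fy'],p['cy']],[0,0,1.]])
ValueError: time passes only in moves, steps and waits
```

Camera_params seems to have a call limit, so I cache it.

```bash
sed -i 's/^def par(n):/import functools\n@functools.lru_cache(None)\ndef par(n):/' h.py
python3 - <<'E'
from h import *
tilt(cv2.imread('pics/s2.png'),arm.get_obs())
tilt(cv2.imread('pics/s3.png'),arm.get_obs())
print(arm.get_obs()['clock'])
E
```

```text
l [-0.805 -0.593  0.   ] tilt deg 26.74 line at grasp -0.0045 n 401 far 0.1347 flange [-6.910000e-02 -9.900000e-02  2.796296e+02  2.402099e+02]
l [-0.805 -0.593  0.   ] tilt deg 26.48 line at grasp -0.0017 n 408 far 0.1347 flange [-6.860000e-02 -1.001000e-01  2.799022e+02  2.406413e+02]
6.3
```

```bash
python3 -m creep '[[[1,0,0,0,0],[1,0,0,0,0],[1,0,0,0,0],[1,0,0,0,0]]]' 3.5
python3 - <<'E'
from h import *
tilt(grab('side','s4'),arm.get_obs())
E
```

```text
clock: 6.8
tool_pos: [0.3656, 0.2214, 0.3332]
ee_rot: [0.893, -0.451, 0.0, -0.0]
ft_force: [-0.9, 0.6, -1.8]
opening: 0.0216
l [-0.805 -0.593  0.   ] tilt deg 16.79 line at grasp -0.0016 n 376 far 0.1348 flange [-5.100000e-02 -1.088000e-01  2.890667e+02  2.414667e+02]
```

```bash
python3 -m creep '[[[1,0,0,0,0],[1,0,0,0,0],[1,0,0,0,0],[1,0,0,0,0],[1,0,0,0,0]]]' 3
python3 - <<'E'
from h import *
tilt(grab('side','s5'),arm.get_obs())
E
```

```text
clock: 7.48
tool_pos: [0.3656, 0.2214, 0.3331]
ee_rot: [0.893, -0.451, 0.0, 0.0]
ft_force: [0.0, -0.9, -2.1]
opening: 0.022
l [-0.805 -0.593  0.   ] tilt deg 16.68 line at grasp -0.0018 n 377 far 0.1348 flange [-5.280000e-02 -1.068000e-01  2.881099e+02  2.408681e+02]
```

```bash
python3 -m creep '[[[1,0.024,0.018,0,0],[1,0,0,0,0],[1,0.024,0.018,0,0],[1,0,0,0,0],[1,0,0,0,0]]]' 3
python3 - <<'E'
from h import *
tilt(grab('side','s6'),arm.get_obs())
E
```

```text
clock: 8.15
tool_pos: [0.3651, 0.221, 0.3334]
ee_rot: [0.893, -0.451, 0.0, -0.0]
ft_force: [-0.1, -0.1, -0.7]
opening: 0.0219
l [-0.805 -0.593  0.   ] tilt deg -1.45 line at grasp -0.0007 n 282 far 0.135 flange [-2.220000e-02 -1.115000e-01  3.038488e+02  2.382326e+02]
```

```bash
python3 - <<'E'
from h import *
a=cv2.imread('pics/s6.png');o=arm.get_obs();m=tilt(a,o)
c=cv2.resize(a[140:270,260:380],None,fx=4,fy=4);m=cv2.cvtColor(cv2.resize(m[140:270,300:380],None,fx=4,fy=4),cv2.COLOR_GRAY2BGR)
cv2.imwrite('pics/c6.png',np.hstack([c,m]))
g=np.array(o['tool_pos'])-[0,0,.003];print(proj('side',[g,g-[0,0,.126],g-[0,0,.15]]))
E
```

```text
l [-0.805 -0.593  0.   ] tilt deg -1.45 line at grasp -0.0007 n 282 far 0.135 flange [-2.220000e-02 -1.115000e-01  3.038488e+02  2.382326e+02]
[[324.67931559 184.61174816]
 [316.11358391 241.50763361]
 [314.69832884 250.90813709]]
```

View pics/c6.png

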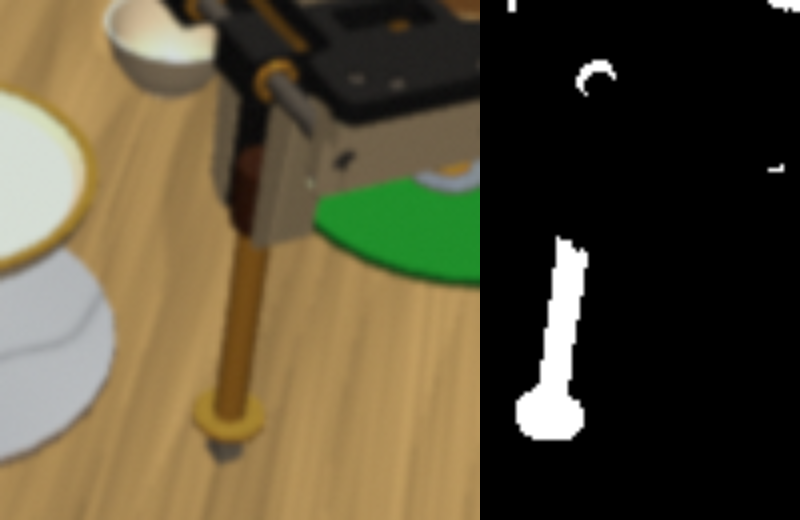

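The handle hangs upright and has slipped about 9 mm lower in the pads, so the tang's end is about 162 mm below the TCP. I firm the grip and move over the plate's hole with about 30 mm clearance.

```bash
python3 -m creep '[[[1,0,0,0,0],[1,0,0,0.005,0],[1,0.01,-0.01,0.005,0],[1,0.03,-0.03,0.005,0],[1,0.055,-0.055,0.005,0],[1,0.08,-0.08,0.005,0],[1,0.105,-0.107,0.005,0],[1,0.13,-0.133,0.005,0],[1,0.155,-0.158,0.005,0],[1,0.175,-0.18,0.005,0],[1,0.19,-0.195,0,0],[1,0.2,-0.206,-0.01,0],[1,0.2,-0.206,-0.01,0],[1,0.2,-0.206,-0.01,0]]]' 15
python3 - <<'E'
from h import *
a=grab('side','s7');o=arm.get_obs();tilt(a,o)
cv2.imwrite('pics/c7.png',cv2.resize(a[80:230,180:310],None,fx=4,fy=4,interpolation=cv2.INTER_CUBIC))
g=np.array(o['tool_pos'])-[0,0,.003];print(proj('side',[g,g-[0,0,.126],g-[0,0,.159]]),o['joints'][5])
E
```

```text
clock: 9.95
tool_pos: [0.5653, 0.0158, 0.3233]
ee_rot: [0.893, -0.451, -0.0, -0.0]
ft_force: [0.5, 0.4, -0.5]
opening: 0.0212
l [-0.805 -0.594  0.   ] tilt deg -6.2 line at grasp -0.0424 n 478 far 0.1349 flange [-7.100000e-03 -1.266000e-01  2.394286e+02  1.630893e+02]
[[241.88403645 111.3203684 ]
 [242.55165017 162.27220642]
 [242.70733898 174.15427317]] 0.9179397581751233
```

View pics/c7.png

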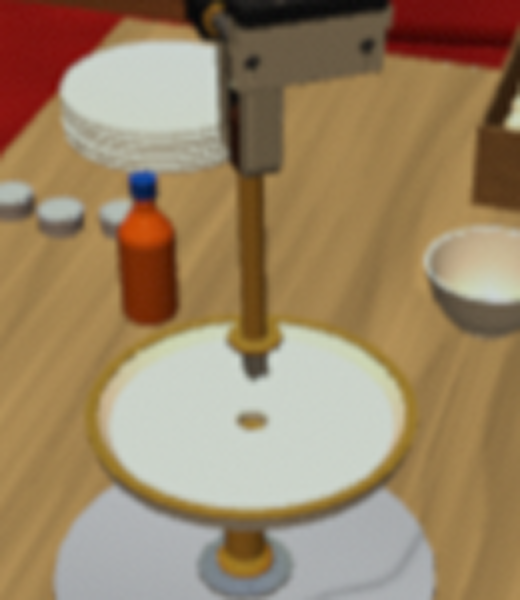

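The tang's end at about (244,173.5) is roughly 1 px to the right of the hole at (243,185.2), with about 32 mm to go. I correct by (+3, +1) mm and lower to just above the plate.

```bash
python3 -m creep '[[[1,0.003,0.001,-0.007,0],[1,0.003,0.001,-0.014,0],[1,0.003,0.001,-0.02,0],[1,0.003,0.001,-0.025,0],[1,0.003,0.001,-0.027,0],[1,0.003,0.001,-0.027,0]]]'
python3 - <<'E'
from h import *
a=grab('side','s8');o=arm.get_obs()
cv2.imwrite('pics/c8.png',cv2.resize(a[150:210,210:280],None,fx=8,fy=8,interpolation=cv2.INTER_CUBIC))
g=np.array(o['tool_pos'])-[0,0,.003];print(o['tool_pos'],proj('side',[g-[0,0,.126],g-[0,0,.159]]))
E
```

```text
clock: 10.75
tool_pos: [0.5686, 0.0163, 0.2961]
ee_rot: [0.893, -0.451, -0.0, 0.0]
ft_force: [-0.3, -0.2, -2.3]
opening: 0.0216
[0.56861939 0.01633712 0.29628896] [[241.2264499  171.97596287]
 [241.40878344 183.41781629]]
```

View pics/c8.png

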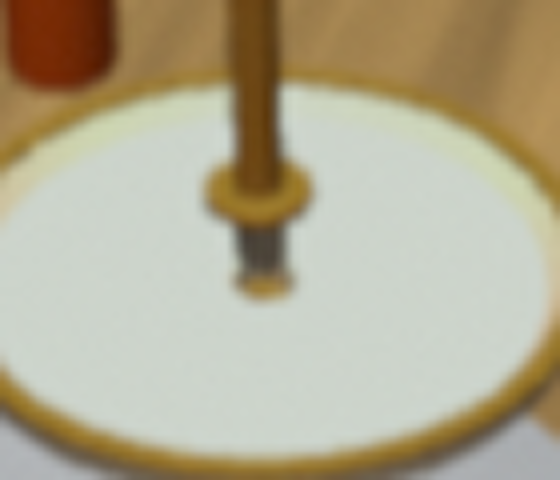

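The tang's end at (242.6,184) is right over the hole at (243,185.5) with about 4 mm left. I lower gently and watch the force.

```bash
for i in 1; do python3 -m creep '[[[1,0,0,-0.0015,0],[1,0,0,-0.003,0],[1,0,0,-0.004,0],[1,0,0,-0.004,0]]]' 8; done;  python3 -m creep '[[[1,0,0,-0.001,0],[1,0,0,-0.002,0],[1,0,0,-0.002,0]]]'
```

```text
clock: 11.3
tool_pos: [0.5686, 0.0164, 0.2921]
ee_rot: [0.893, -0.451, -0.0, 0.0]
ft_force: [-0.4, -0.6, -2.1]
opening: 0.0218
clock: 11.68
tool_pos: [0.5686, 0.0163, 0.29]
ee_rot: [0.893, -0.451, -0.0, 0.0]
ft_force: [0.3, -0.5, -1.2]
opening: 0.0217
```

```bash
python3 -m creep '[[[1,0,0,-0.001,0],[1,0,0,-0.002,0],[1,0,0,-0.002,0]]]';  python3 -m creep '[[[1,0,0,-0.001,0],[1,0,0,-0.002,0],[1,0,0,-0.002,0]]]'
```

```text
clock: 12.05
tool_pos: [0.5686, 0.0164, 0.288]
ee_rot: [0.893, -0.451, -0.0, 0.0]
ft_force: [-1.0, -0.7, -1.7]
opening: 0.0219
clock: 12.42
tool_pos: [0.5686, 0.0163, 0.286]
ee_rot: [0.893, -0.451, -0.0, 0.0]
ft_force: [0.4, -1.4, -2.0]
opening: 0.0219
```

```bash
python3 -m creep '[[[1,0,0,-0.001,0],[1,0,0,-0.002,0],[1,0,0,-0.002,0]]]';  python3 -m creep '[[[1,0,0,-0.001,0],[1,0,0,-0.002,0],[1,0,0,-0.002,0]]]'
```

```text
clock: 12.8
tool_pos: [0.5686, 0.0163, 0.284]
ee_rot: [0.893, -0.451, -0.0, 0.0]
ft_force: [-0.2, -0.7, -1.9]
opening: 0.022
clock: 13.18
tool_pos: [0.5686, 0.0164, 0.282]
ee_rot: [0.893, -0.451, -0.0, 0.0]
ft_force: [0.2, -1.1, -1.8]
opening: 0.0216
```

```bash
python3 -m creep '[[[1,0,0,-0.001,0],[1,0,0,-0.002,0],[1,0,0,-0.002,0]]]';  python3 -m creep '[[[1,0,0,-0.001,0],[1,0,0,-0.002,0],[1,0,0,-0.002,0]]]'
python3 - <<'E'
from h import *
a=grab('side','s9');o=arm.get_obs();print(o['tool_pos'],o['ft_force'])
cv2.imwrite('pics/c9.png',cv2.resize(a[150:250,190:290],None,fx=6,fy=6,interpolation=cv2.INTER_CUBIC))
E
```

```text
clock: 13.55
tool_pos: [0.5686, 0.0164, 0.2803]
ee_rot: [0.893, -0.451, 0.0, -0.0]
ft_force: [0.7, -0.9, 0.1]
opening: 0.0216
clock: 13.92
tool_pos: [0.569, 0.0165, 0.2796]
ee_rot: [0.893, -0.451, 0.001, -0.001]
ft_force: [0.5, -0.5, 10.3]
opening: 0.0218
[0.56899286 0.01647847 0.27961635] [ 0.42651753 -0.04579939  9.09140585]
```

View pics/c9.png

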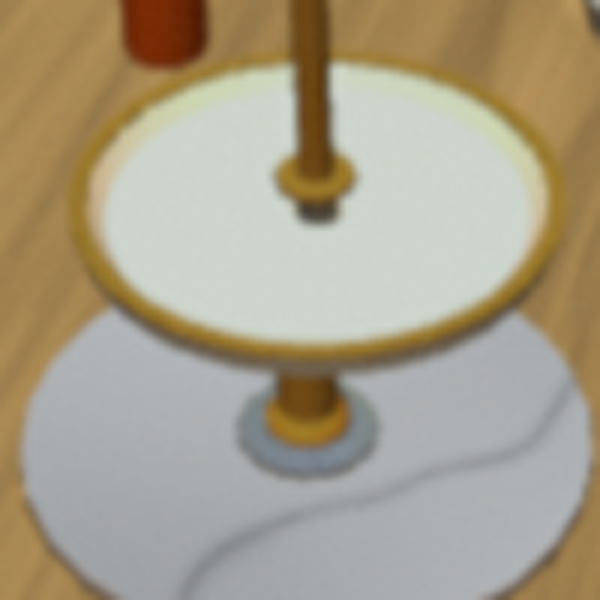

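The tang is through the plate's hole and stands on the collar (11 N, contact at TCP z = 0.280). I refine the column's axis from its visible part.

```bash
python3 - <<'E'
from h import *
for f in('s0','s9'):
    a=cv2.imread(f'pics/{f}.png');h=cv2.cvtColor(a,cv2.COLOR_BGR2HSV);m=cv2.inRange(h,(8,120,60),(26,255,255))
    for v in range(212,224):
        u=np.nonzero(m[v,225:260])[0]+225
        if len(u)>3:print(f,v,u.min(),u.max(),(u.min()+u.max())/2)
for x in(.5665,.5685,.5705):print(x,proj('side',[[x,.019,.09],[x,.019,.05],[x,.019,.014],[x,.019,.122]]).round(2).tolist())
E
```

```text
s0 213 237 244 240.5
s0 214 237 245 241.0
s0 215 237 245 241.0
s0 216 236 246 241.0
s0 217 235 247 241.0
s0 218 235 247 241.0
s0 219 235 247 241.0
s0 220 235 247 241.0
s0 221 235 246 240.5
s0 222 236 246 241.0
s0 223 238 244 241.0
s9 213 237 244 240.5
s9 214 237 245 241.0
s9 215 237 245 241.0
s9 216 236 246 241.0
s9 217 235 247 241.0
s9 218 235 247 241.0
s9 219 235 247 241.0
s9 220 235 247 241.0
s9 221 235 246 240.5
s9 222 236 246 241.0
s9 223 238 244 241.0
0.5665 [[242.15, 198.84], [242.33, 211.31], [242.49, 221.99], [241.99, 188.39]]
0.5685 [[241.35, 198.69], [241.56, 211.15], [241.73, 221.83], [241.18, 188.23]]
0.5705 [[240.55, 198.53], [240.78, 210.99], [240.98, 221.67], [240.36, 188.08]]
```

The column's axis is at about (0.570, 0.019) and the hole at about (0.5664, 0.015) in the same frame, an offset of 5.5 mm, within the 3.5–6 mm given. I ease up slightly, slide the plate by the offset with the tang, and press lightly.

```bash
python3 -m creep '[[[1,0,0,0.001,0],[1,0.001,0.001,0.001,0],[1,0.002,0.002,0.001,0],[1,0.003,0.003,0.001,0],[1,0.0035,0.004,0.001,0],[1,0.0035,0.004,0.001,0]]]' 20;  python3 -m creep '[[[1,0,0,-0.0005,0],[1,0,0,-0.001,0],[1,0,0,-0.001,0]]]'
```

```text
clock: 14.72
tool_pos: [0.5723, 0.0203, 0.2795]
ee_rot: [0.893, -0.451, 0.0, 0.0]
ft_force: [0.8, -1.6, 5.2]
opening: 0.0218
clock: 15.1
tool_pos: [0.5724, 0.0203, 0.2792]
ee_rot: [0.893, -0.451, 0.001, -0.0]
ft_force: [0.3, -0.9, 9.4]
opening: 0.0217
```

```bash
python3 -m creep '[[[1,0,0,0,5],[1,0,0,0,10],[1,0,0,0,15],[1,0,0,0,20],[1,0,0,0,25]]]' 20;  python3 -m creep '[[[1,0,0,0,5],[1,0,0,0,10],[1,0,0,0,15],[1,0,0,0,20],[1,0,0,0,25]]]'
```

```text
clock: 15.72
tool_pos: [0.572, 0.0207, 0.2786]
ee_rot: [0.969, -0.246, -0.0, -0.0]
ft_force: [-1.5, 0.9, 6.2]
opening: 0.0213
clock: 16.35
tool_pos: [0.5717, 0.0207, 0.2779]
ee_rot: [1.0, -0.03, -0.001, -0.0]
ft_force: [-2.4, 1.4, 2.7]
opening: 0.0216
```

It has sunk to its commanded height with the force falling. I follow it down.

```bash
python3 -m creep '[[[1,0,0,-0.001,0],[1,0,0,-0.002,0],[1,0,0,-0.002,0]]]';  python3 -m creep '[[[1,0,0,0,5],[1,0,0,0,10],[1,0,0,0,15],[1,0,0,0,20],[1,0,0,0,20]]]'
```

```text
clock: 16.73
tool_pos: [0.5722, 0.0206, 0.2773]
ee_rot: [0.999, -0.032, 0.001, -0.0]
ft_force: [-1.8, 0.8, 11.8]
opening: 0.0214
clock: 17.35
tool_pos: [0.5721, 0.0206, 0.2768]
ee_rot: [0.99, 0.143, 0.0, -0.0]
ft_force: [-2.7, 1.2, 8.2]
opening: 0.0218
```

```bash
python3 -m creep '[[[1,-0.001,0,0,5],[1,-0.001,0,0,10],[1,-0.001,0,0,15],[1,-0.001,0,0,20]]]';  python3 -m creep '[[[1,0,0,0,5],[1,0,0,0,10],[1,0,0,0,15],[1,0,0,0,20],[1,0,0,0,20]]]'; python3 -c "
from bench import arm;o=arm.get_obs();print(o['moment'],o['joints'])"
```

```text
clock: 17.85
tool_pos: [0.571, 0.0205, 0.2769]
ee_rot: [0.95, 0.313, 0.0, 0.0]
ft_force: [-3.3, -1.4, 8.3]
opening: 0.0216
clock: 18.48
tool_pos: [0.5709, 0.0202, 0.2759]
ee_rot: [0.882, 0.472, -0.001, -0.0]
ft_force: [-2.9, -1.9, 2.4]
opening: 0.0217
[-0.57875157  0.64566563  0.0183352 ] [-9.03856956e-03 -1.16695924e-01  1.61771113e+00 -3.97584915e-04
  1.64151864e+00 -9.91647086e-01]
```

```bash
python3 -m creep '[[[1,0,0,-0.001,0],[1,0,0,-0.002,0],[1,0,0,-0.002,0]]]';  python3 -m creep '[[[1,0,0,-0.001,0],[1,0,0,-0.001,3],[1,0,0,-0.001,6],[1,0,0,-0.001,6]]]'
```

```text
clock: 18.85
tool_pos: [0.5711, 0.0203, 0.2741]
ee_rot: [0.881, 0.472, -0.0, 0.0]
ft_force: [-2.2, -1.6, 2.7]
opening: 0.0218
clock: 19.35
tool_pos: [0.571, 0.0204, 0.2727]
ee_rot: [0.856, 0.518, -0.0, -0.0]
ft_force: [-2.2, -2.5, -0.6]
opening: 0.0219
```

It is dropping in (fz near zero). I keep lowering.

```bash
python3 -m creep '[[[1,0,0,-0.001,0],[1,0,0,-0.002,0],[1,0,0,-0.002,0]]]';  python3 -m creep '[[[1,0,0,-0.001,0],[1,0,0,-0.002,0],[1,0,0,-0.002,0]]]'
```

```text
clock: 19.73
tool_pos: [0.5711, 0.0204, 0.271]
ee_rot: [0.855, 0.518, -0.0, -0.0]
ft_force: [-2.4, -2.9, -0.8]
opening: 0.022
clock: 20.1
tool_pos: [0.5711, 0.0204, 0.269]
ee_rot: [0.855, 0.518, -0.0, -0.0]
ft_force: [-2.5, -2.2, 0.6]
opening: 0.0218
```

```bash
python3 -m creep '[[[1,0,0,-0.001,0],[1,0,0,-0.002,0],[1,0,0,-0.002,0]]]';  python3 -m creep '[[[1,0,0,-0.001,0],[1,0,0,-0.002,0],[1,0,0,-0.002,0]]]'
```

```text
clock: 20.48
tool_pos: [0.5711, 0.0204, 0.267]
ee_rot: [0.855, 0.518, -0.0, -0.0]
ft_force: [-1.2, -2.9, -0.2]
opening: 0.0216
clock: 20.85
tool_pos: [0.5711, 0.0204, 0.265]
ee_rot: [0.855, 0.518, -0.0, -0.0]
ft_force: [-2.2, -3.2, 0.1]
opening: 0.0216
```

```bash
python3 -m creep '[[[1,0,0,-0.001,0],[1,0,0,-0.0015,0],[1,0,0,-0.0015,0]]]';  python3 -m creep '[[[1,0,0,-0.001,0],[1,0,0,-0.0015,0],[1,0,0,-0.0015,0]]]'
python3 - <<'E'
from h import *
a=grab('side','s10');o=arm.get_obs();print(o['tool_pos'],o['ft_force'])
cv2.imwrite('pics/c10.png',cv2.resize(a[110:250,190:290],None,fx=4,fy=4,interpolation=cv2.INTER_CUBIC))
E
```

```text
clock: 21.22
tool_pos: [0.5713, 0.0203, 0.2643]
ee_rot: [0.855, 0.518, 0.0, 0.0]
ft_force: [-1.7, -2.3, 5.3]
opening: 0.0216
clock: 21.6
tool_pos: [0.5716, 0.0203, 0.2641]
ee_rot: [0.855, 0.518, 0.001, 0.001]
ft_force: [-1.6, -3.2, 14.0]
opening: 0.0221
[0.57165763 0.02029086 0.26411301] [-2.00091747 -5.16632298 14.23951688]
```

View pics/c10.png

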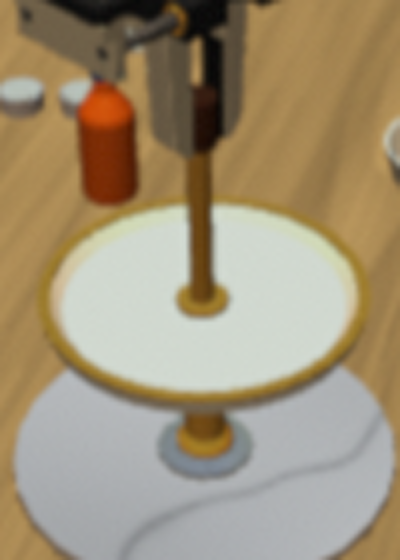

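The flange sits flush on the plate. The stop came at z = 0.264, exactly 16 mm below first contact. I ease off, release and retreat upwards.

```bash
python3 -m creep '[[[1,0,0,0.0015,0],[1,0,0,0.0015,0],[0.85,0,0,0.0015,0],[0.7,0,0,0.0015,0],[0.4,0,0,0.0015,0],[0.4,0,0,0.0015,0],[0.4,0,0,0.0015,0],[0.4,0,0,0.0015,0],[0.4,0,0,0.0015,0]]]' 5; python3 -c "
from bench import arm;o=arm.get_obs();print(o['opening'],o['ft_force'])"
```

```text
clock: 22.78
tool_pos: [0.5711, 0.0204, 0.2636]
ee_rot: [0.855, 0.518, -0.0, 0.0]
ft_force: [-0.0, -0.3, -0.2]
opening: 0.0556
0.055612283824064815 [-0.02561071 -0.28859291 -0.24842933]
```

```bash
python3 -m creep '[[[0.4,0,0,0.01,0],[0.4,0,0,0.03,0],[0.4,0,0,0.06,0],[0.4,0,0,0.1,0],[0.4,-0.05,0,0.12,0],[0.4,-0.1,-0.02,0.12,0],[0.4,-0.15,-0.06,0.12,0],[0.4,-0.17,-0.1,0.12,0],[0.4,-0.17,-0.16,0.12,0],[0.4,-0.17,-0.22,0.12,0],[0.4,-0.17,-0.27,0.12,0],[0.4,-0.17,-0.27,0.12,0],[0.4,-0.17,-0.27,0.12,0]]]'
python3 - <<'E'
from h import *
a=grab('side','s11');b=grab('top','t11')
o=np.zeros((600,800,3),np.uint8);o[:600,:400]=cv2.resize(a[90:315,165:315],(400,600));o[:360,400:]=cv2.resize(b[100:280,150:350],(400,360));cv2.imwrite('pics/c11.png',o)
a0=cv2.imread('pics/s0.png');print(arm.get_obs()['clock'])
for nm,(x0,y0,x1,y1) in dict(beaker=(235,290,282,345),mug=(130,230,190,288),syrup=(205,122,228,162),bowl=(283,134,324,165)).items():
    print(nm,cv2.absdiff(a,a0)[y0:y1,x0:x1].mean().round(1))
E
```

```text
clock: 24.4
tool_pos: [0.401, -0.2493, 0.3847]
ee_rot: [0.855, 0.518, 0.0, 0.0]
ft_force: [0.7, 0.4, 0.9]
opening: 0.056
24.5
beaker 7.7
mug 4.8
syrup 4.6
bowl 5.9
```

View pics/c11.png

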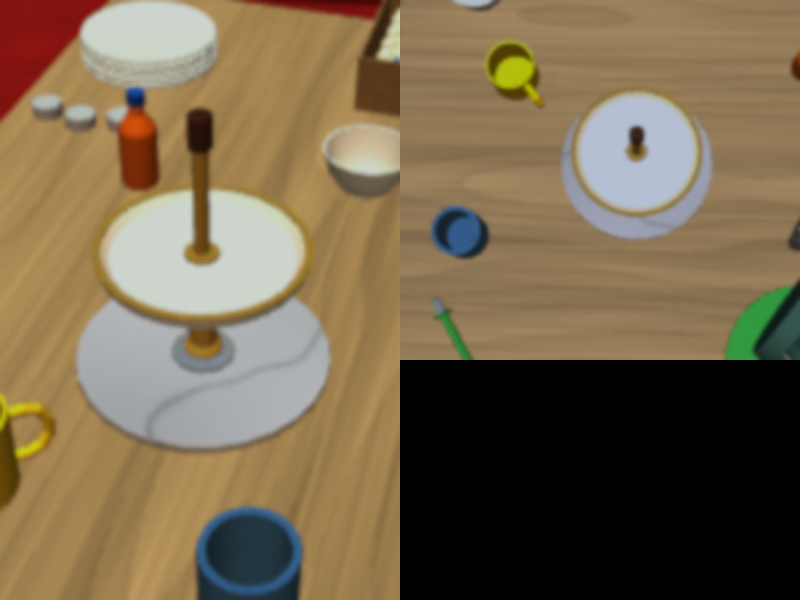

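The handle stands upright, seated in the plate's centre, with the beaker and bystanders in place and the arm clear. I hand the job in.

```bash
python3 -c "
from bench import arm;print(arm.hand_in(),arm.get_obs()['clock'])"
```

```text
the job is handed in; nothing more can be done
the job is handed in; nothing more can be done
```

The handle is plugged into the cake stand and stands upright on its own, and I handed the job in at about 24.5 s of the 64 s allowed.

- **How it went:** I drew the handle out of the beaker along its own axis and let it swing upright in a light grip. I passed the tang through the plate's hole and used it to slide the plate over the socket. Turning the tang under 5–12 N then made it drop in.
- **Fit:** The foot stopped against the plate 16 mm below first contact with the column's top, as specified. The largest push I read was about 14 N.
- **Last check:** The last side and top pictures, taken after letting go, show the handle upright with its foot flush on the plate. The stand, beaker, mug, syrup bottle and bowl look in place. The arm was well clear, with wrist force near zero.
- **Disagreements:**
  - The two cameras placed the column about 4 mm apart in x. I used the side view, and the tang dropped in close to there.
  - The knob slipped about 9 mm in the pads during the swing, which did no harm.
  - The before-and-after picture differences around the beaker and bystanders were small but not zero (5–8 of 255). I took this for lighting and shadow, since I saw no movement.

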